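Return a flat specimen case through the chute flap

ROBOT

A 7-joint arm with a two-finger parallel gripper is mounted at the origin on the work surface. World frame = base frame: x ahead of the robot, y to its left, z up, the work surface at z = 0. Lengths are in mm, angles in rad, forces in N, time in s.
With the tool pointing down it reaches from about 350 to 900 mm from the base axis. Payload 7.2 kg.
Tool frame: the origin (TCP) lies at the very end of the fingers, on their centre line; the grasp point (between the pads) lies behind it (manip.hold_point_z is the z of the grasp point in the tool frame, in mm); z points along the fingers, x is the direction in which the jaws open and shut, and the axes are right-handed (so a half turn about z gives the same grasp; the last joint's range is limited). The gripper opens to 88 mm and grips with 3 to 60 N. Pads are 20 mm wide; open, the fingers measure 115 mm over their backs; the gripper's body (75 mm by 178 mm) begins 61 mm behind the grasp point.
Start: joints at [1.194, 0.411, -0.013, 1.596, 0.006, 1.134, -0.082], TCP at [189.935, -595.444, 222.653] pointing down, gripper open.
Joint ranges: [-2.95, 2.95], [-0.29, 1.99], [-1.47, 1.44], [0.14, 2.54], [-1.03, 4.17], [0.13, 1.85], [-2.86, 2.86]. Speed limits (rad/s): [2.39, 2.39, 3.01, 3.01, 3.14, 3.14, 3.14].

INTERFACE

Orientations are given as [roll, pitch, yaw] about the fixed x, y, z axes, in that order (R = Rz(yaw) Ry(pitch) Rx(roll)).
In Python, from rig import manip gives the robot as it stands.
- The arm moves only by the tool move_arm, never from a script. Its argument "moves" is a list that holds one entry, the list of rows, each a list of 4 numbers: the shift along the tool's x, y, z in units of 60 mm (1.0 is 60 mm), then the turn about the tool's z in units of 6 degrees (1.0 is 6 degrees). In form: [[[tx, ty, tz, twist], ...]]. A call has 1 to 10 rows; each row shifts and turns the commanded pose from where the row before left it, along the tool's axes as they then stand; what a row does not reach is not made up. A row lasts 1/8 s, in which the tool goes at most 62.5 mm and 10.7 degrees, less where a joint would pass 70% of its speed; a pose out of reach is approached as far as the arm can. A call is refused whole if a number of a shift passes 1 or a number of a turn 1, either way. A call with a gripper value outside its range is refused whole. "grip" is the finger opening in mm, from 0 to 87.8, set as the call begins (left out, the last holds). The fingers move at their own pace and stop on an object; "newtons" is the grip in N (left out, the last holds). Time passes only in rows, so rows that do not move let the fingers close. It gives the time, the measured TCP pose, the force and the opening at its end, in the units of the state.
- manip.read_state(): the state, without advancing time (a new reading comes with each control period).
- manip.get_image(name): name is "scene" or "side" or "wrist"; returns a dict with "img" (480x640x3 uint8, red, green, blue), "fov_y" (degrees; the focal length in pixels is half the picture's height over the tangent of half this angle, whatever the lens; pixels are square), "cx", "cy" (the principal point, pixels), "R" (3x3) and "t" (3): a world point X has camera coordinates R X + t; the wrist camera has in their place "hand_eye" (4x4, takes a point from camera to tool coordinates, whose origin is the TCP and whose axes are the tool frame's). Camera axes: x right, y down, z forward; pixel columns grow to the right and rows downward; lengths in mm; the calibration is good to about 2 mm. A picture is of the moment at which its call begins: read the wrist's pose just before it. There is no depth.
- manip.sign_off(): hands the job in, once; it reports no verdict.
The state is a dict: "time_s": time; "qpos": joint angles; "qvel": joint speeds; "joint_torque": joint torques, N m; "tcp_pos": TCP position; "tool_rot": TCP orientation; "contact_force": force on the tool from outside, world axes, zero at the start; "ft_torque": the same for the moment, N m; "grip_width": finger opening in mm.
Only numpy, scipy, OpenCV 4.12 (cv2) and the standard library are available. Lean on these libraries where they do the work, as an engineer would, in place of code of your own. Each camera call takes 0.05 s, during which the arm holds its last target. There are 200 camera calls.

TASK

On the wooden return box, push the flat clear case with the blue card along its lane with your fingertips and on through the yellow flap hanging in front of it, until it slides down the chute into the grey tray behind and the flap swings shut. Push gently; do not lift or tip up the case on the deck, and leave the white-card case, the other flap and everything else on the table as they are.

Things in the scene. Friction and masses are not known exactly. Their poses are not given: they have to be found in the camera images.
- returns: Return box, fixed, 440 x 310 mm. Origin on the table under the flap line, midway between two lanes (centred at y=+75 and -75 mm); x points through the flaps into the box, y left, z up. Plywood deck x=-190 to +8 mm, top at z=90. At x=0 a front frame 12 mm thick with a doorway 92 wide x 52 high per lane; frame and clear roof (x=4 to 122) end at z=152.
- lane_left (a point): Point on the deck top, middle of the left (+y) lane, at the flap line; x along the lane inward. The lane is 84 mm wide between guide strips 6 mm thick, 14 mm high, from x=-188 mm to the flap. From x=+8 mm the deck drops as a smooth 35 degree chute: once the case's middle is past that edge it tips and slides down by itself, so nothing need reach into the doorway.
- lane_right (a point): Point on the deck top, middle of the right (-y) lane, at the flap line; x along the lane inward. Otherwise as the left lane. Both chutes end in the grey tray: floor at z=12 mm, from 120 to 244 mm behind the flap line, open above beyond 122 mm, walls 72 mm high and a dividing wall of that height between the lanes.
- flap_left (a joint): Yellow flap of the left lane, 86 mm wide, 44 mm tall, 4 mm thick, 30 g; hangs from a hinge 52 mm above the deck with a 6 mm gap below. 0 = hanging shut, grows in rad as its lower edge swings inward and up (stop at 1.45); falls shut by gravity, does not open outward.
- flap_right (a joint): Yellow flap of the right lane, same as the left one.
- blue_case: Flat clear specimen case with a BLUE card and two light brown mushroom slices, 100 (x, along the lane) x 64 (y) x 20 (z) mm, about 150 g, slides easily. Origin at the centre of its underside. Stands on the deck in one of the two lanes, in front of the flap.
- white_case: Same case with a WHITE card and dark mushroom slices, in the other lane. To be left alone.
- box_pale: Clear display box with two tan mushrooms on a black plinth, 66 x 66 x 90 mm, origin at the centre of its underside. Stands on the table left of the return box. Leave alone.
- box_red: Clear display box with one red mushroom, 66 x 66 x 85 mm, origin under its centre. Leave alone.
- honey_dark: Dark honey jar with brass cap, 58 mm across, 85 mm high, origin under its centre. Stands on the table right of the return box. Leave alone.
- honey_light: Light honey jar with white cap, 58 mm across, 85 mm high, origin under its centre. Leave alone.
Things that resemble listed ones, but are neither listed nor needed, are in the scene too. What is shaped like the blue_case but green is not meant.

How it is judged (in metres and radians):
On the way:
1. the blue-card case has pushed its flap open and lies under it (((y of blue_case in the frame of returns above 0 m and value of joint flap_left above 0.35 rad) or (y of blue_case in the frame of returns below 0 m and value of joint flap_right above 0.35 rad)) and x of blue_case in the frame of returns above -0.06 m).
At the end, for the whole second after the job is handed in: The blue-card case rests right way up in the tray or at the foot of the chute, its middle 90 to 240 mm behind the flap line and below 70 mm, still (under 30 mm/s), and both flaps hang shut (within 0.08 rad) (x of blue_case in the frame of returns between 0.09 and 0.24 m and y of blue_case in the frame of returns between -0.15 and 0.15 m and height (world z) of blue_case below 0.07 m and angle between blue_case's own z axis and vertical below 0.9 rad and linear speed of blue_case below 0.03 m/s and value of joint each of flap_left, flap_right below 0.08 rad); the robot touches nothing.
It fails at once if the blue-card case is lifted (its underside's centre over 12 mm above the deck), or tipped up by more than 0.3 rad while its middle is still 60 mm or more before the flap line (height (world z) of blue_case above 0.102 m or (angle between blue_case's own z axis and vertical above 0.3 rad and x of blue_case in the frame of returns below -0.06 m)).
It fails at once if the blue-card case is pushed or squeezed harder than 20 N (contact force between the fingers and blue_case above 20 N).
It fails at once if the white-card case is moved more than 10 mm (distance of white_case from where it was at the start of the episode above 0.01 m).
It fails at once if the flap of the other lane is opened more than 0.2 rad ((y of blue_case in the frame of returns above 0 m and value of joint flap_right above 0.2 rad) or (y of blue_case in the frame of returns below 0 m and value of joint flap_left above 0.2 rad)).
It fails at once if a bystander (display box, honey jar) is moved more than 20 mm (distance of any of box_pale, box_red, honey_dark, honey_light from where it was at the start of the episode above 0.02 m).
It also fails if it takes over 38 s, if anything falls off the work surface, if the arm or the gripper's body presses on something with over 40 N, if the wrist force passes 120 N, or if a joint passes its speed limit or range.

## Working session

There is one attempt and no reset: what is moved stays moved. The work goes in short steps, Python scripts to look and compute and a tool call to move; the robot and the scene stay as the last step left them, time stands still between calls to the robot, and variables do not carry over. Pictures are saved under pics/ and viewed, on a budget of 10 in all, crops included, one or two more only if the job needs it, and the job is handed in when it is done.

Besides the shell and the picture viewer there is one more tool, called by a JSON object that holds its "op" and its "data". move_arm: Moves the arm, as the interface text tells. Its arguments: {"type":"object","properties":{"moves":{"type":"array","items":{"type":"array","items":{"type":"array","items":{"type":"number"}}}},"grip":{"type":"number"},"newtons":{"type":"number"}},"required":["moves"]}

```bash
mkdir -p pics
python3 - <<'E'
from rig import manip
import cv2
for n in("scene","side"):
    d=manip.get_image(n); cv2.imwrite(f"pics/{n}0.png",d["img"][:,:,::-1]); print(n,d["fov_y"],d["cx"],d["cy"],d["R"],d["t"])
s=manip.read_state(); print(s, manip.hold_point_z)
E
```

```text
scene 43.91353096056693 313.7508052576452 233.8948321243057 [[-0.71971356  0.69417803  0.01136885]
 [ 0.43748472  0.46617121 -0.76895482]
 [-0.53909138 -0.54845352 -0.63920202]] [ 327.15734275 -127.55819715 1732.09045595]
side 51.95556446593352 319.8549236115242 241.51323743723833 [[-0.82295163 -0.56789784  0.01557753]
 [-0.37630442  0.52435783 -0.76383496]
 [ 0.42561202 -0.63446112 -0.6452236 ]] [ 426.30341454  277.28581709 1028.00209789]
{'time_s': 0.1, 'qpos': array([ 1.19381517,  0.41180718, -0.01273461,  1.59692878,  0.00561134,
        1.13427793, -0.08221165]), 'qvel': array([ 2.75449721e-04, -5.15842951e-04,  4.35677862e-04, -2.12509820e-03,
        1.19404904e-04, -4.39776904e-05,  1.02807975e-03]), 'joint_torque': array([ 3.31540330e-03, -5.89094675e+01,  6.44447096e-01, -2.91711742e+01,
       -5.36595052e-02,  1.44347880e-02,  3.25902215e-05]), 'tcp_pos': array([ 189.7785663 , -595.03583464,  221.91389732]), 'tool_rot': array([ 3.14149409e+00,  1.38198398e-03, -1.26197732e+00]), 'contact_force': array([-0.34541966,  0.74037177,  0.2440586 ]), 'ft_torque': array([0.02674245, 0.04697775, 0.04602231]), 'grip_width': 88.1030940015277} -18.700000000000003
```

View pics/scene0.png

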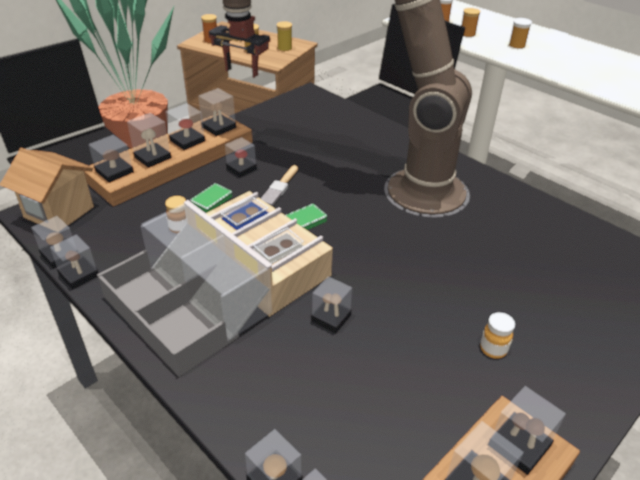

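View pics/side0.png

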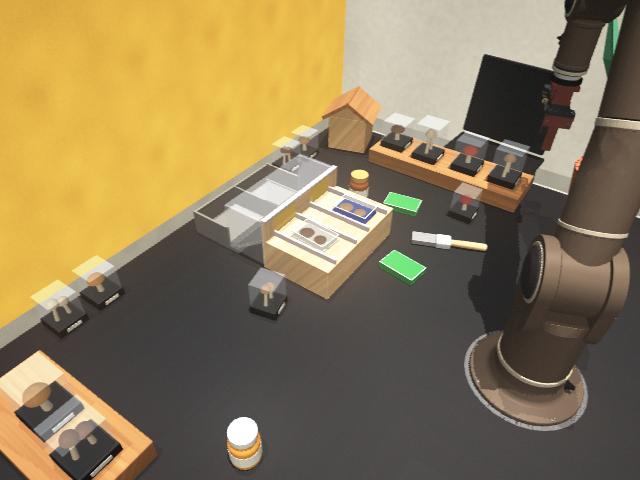

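The blue-card case lies in the lane on the side away from the pale box: scene ~(245,213), side ~(355,209). The white-card case is at scene (278,246), side (315,234). The two green cases lie on the table at scene (211,196) and (305,216). I'll confirm this in one enlarged crop.

Run:
```python
import cv2,numpy as np
a=cv2.imread("pics/scene0.png")[185:310,170:340]; b=cv2.imread("pics/side0.png")[175:300,245:400]
f=lambda i:cv2.resize(i,(400*2,300*2) ,interpolation=cv2.INTER_CUBIC)
def g(i): 
    i=cv2.resize(i,None,fx=4.7,fy=4.7,interpolation=cv2.INTER_CUBIC);return i
cv2.imwrite("pics/cs.png",g(a)); cv2.imwrite("pics/cd.png",g(b))
```

```text
(no output)
```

View pics/cs.png

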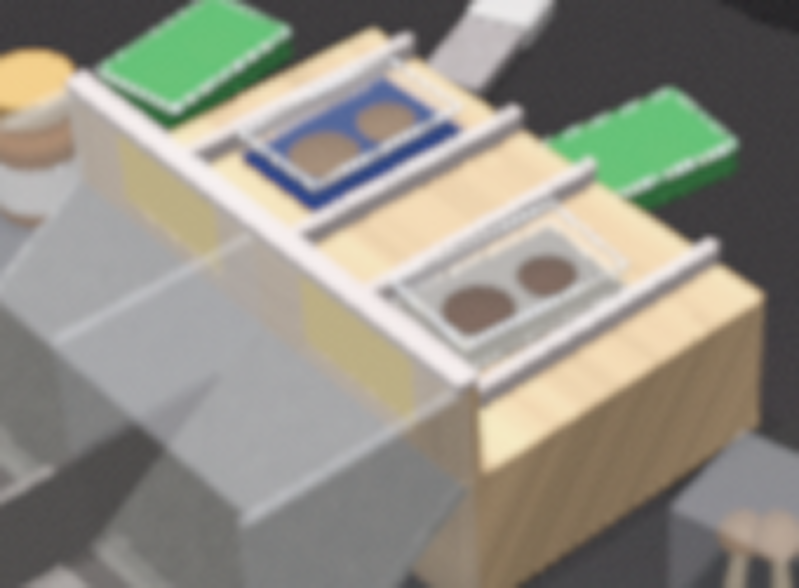

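View pics/cd.png

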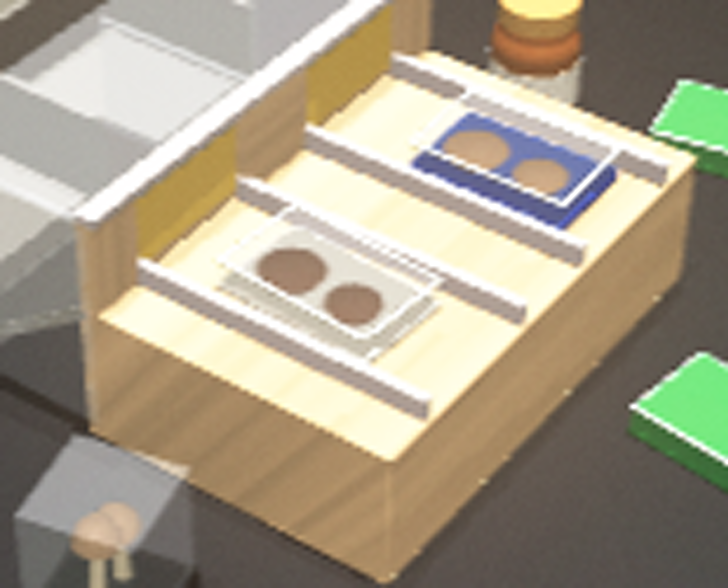

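Confirmed: the blue card with two light brown slices is in the right lane (crop ~(350,135) / (520,165)). White-card case is in the left lane, with dark slices. Next I cast rays.

```bash
cat > h.py <<'E'
import numpy as np
from rig import manip
def ray(d,uv,z):
    f=240/np.tan(np.radians(d["fov_y"]/2))
    R=np.array(d["R"]);t=np.array(d["t"])
    v=R.T@np.array([(uv[0]-d["cx"])/f,(uv[1]-d["cy"])/f,1]); c=-R.T@t
    return c+v*(z-c[2])/v[2]
E
python3 - <<'E'
from h import *
S=manip.get_image("scene");D=manip.get_image("side")
k=4.7
s=lambda u,v,z:ray(S,(170+u/k-.4,185+v/k-.4),z)[:2].round(1)
d=lambda u,v,z:ray(D,(245+u/k-.4,175+v/k-.4),z)[:2].round(1)
print("deck FR",s(375,30,90),d(693,158,90));print("deck FL",s(765,297,90),d(390,460,90));print("deck L frame",s(483,470,90),d(97,318,90))
print("frame top L",s(475,383,152),d(85,217,152),"R",s(80,75,152))
print("case top s",s(240,128,110),s(315,188,110),s(460,105,110),s(390,62,110))
print("case top d",d(470,90,110),d(620,150,110),d(568,205,110),d(418,140,110))
print("strip ends z104 s",s(408,40,104),s(515,112,104),s(590,165,104),s(713,245,104))
print("strip ends z104 d",d(665,170,104),d(582,250,104),d(522,310,104),d(428,403,104))
E
```

```text
deck FR [ 453.9 -245.8] [ 452.7 -242.6]
deck FL [456.6  63.4] [454.7  63.2]
deck L frame [638.8  59.6] [637.8  63.5]
frame top L [644.9  64.3] [643.3  60.7] R [ 640.7 -248.1]
case top s [ 577.8 -203.3] [ 580.3 -137.2] [ 481. -140.] [ 483.6 -194.9]
case top d [ 577.1 -200.3] [ 478.1 -199.9] [ 476.  -139.6] [ 574.5 -142. ]
strip ends z104 s [ 458.5 -210.5] [ 458.8 -121.6] [460.4 -61. ] [459.1  28.6]
strip ends z104 d [ 452.1 -205.7] [ 453.6 -117.1] [453.6 -56.2] [454.1  31.3]
```

{"op": "move_arm", "data": {"moves": [[[0, 0, 0, 1], [0, 0, 0, 1], [0, 0, 0, 0.95], [-0.5, -0.3, 0, 0], [-0.5, -0.3, 0, 0], [-0.5, -0.3, 0, 0], [-0.5, -0.3, 0, 0], [-0.5, -0.3, 0, 0], [-0.5, -0.3, 0, 0], [0, 0, 0, 0]]], "grip": 22}}

```text
time_s: 1.45
tcp_pos: [299.7, -413.2, 222.8]
tool_rot: [-3.141, 0.001, -1.567]
contact_force: [0.3, -0.6, 0.2]
grip_width: 21.9
```

{"op": "move_arm", "data": {"moves": [[[-0.45, -0.28, 0, 0], [-0.45, -0.28, 0, 0], [-0.45, -0.28, 0, 0], [-0.45, -0.28, 0, 0], [-0.45, -0.28, 0, 0], [-0.45, -0.28, 0, 0], [-0.45, -0.28, 0, 0], [-0.45, -0.28, 0, 0], [-0.45, -0.28, 0, 0], [0, 0, 0, 0]]]}}

```text
time_s: 2.7
tcp_pos: [450.2, -171.3, 222.6]
tool_rot: [-3.141, 0.001, -1.568]
contact_force: [0.4, 0.1, 0.0]
grip_width: 22.3
```

{"op": "move_arm", "data": {"moves": [[[-0.05, 0, 0.4, 0], [0, 0, 0.4, 0], [0, 0, 0.4, 0], [0, 0, 0.3, 0], [0, 0, 0, 0]]]}}

```text
time_s: 3.32
tcp_pos: [447.8, -170.7, 131.5]
tool_rot: [3.139, 0.0, -1.573]
contact_force: [0.0, 0.6, 0.8]
grip_width: 22.2
```

Run:
```python
from rig import manip
import cv2,numpy as np
w=manip.get_image("wrist")["img"][:,:,::-1]; d=manip.get_image("side")["img"][:,:,::-1]
d=cv2.resize(d[160:290,240:413],(640,480),interpolation=cv2.INTER_CUBIC)
cv2.imwrite("pics/w1.png",cv2.resize(np.hstack([w,d]),(800,300)))
```

```text
(no output)
```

View pics/w1.png

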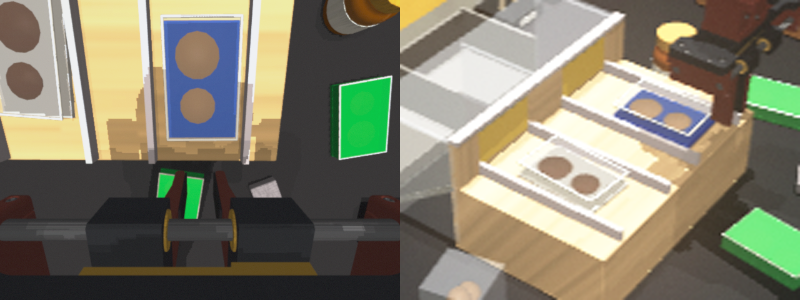

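The wrist view shows the blue case centred at about (200,75) between its strips (153–245), with the fingers at (175–207,190) in front of it. The side view agrees. I'll check the lateral offset by numbers.

Run:
```python
from rig import manip
import cv2,numpy as np
s=manip.read_state();d=manip.get_image("wrist");H=np.array(d["hand_eye"])
f=240/np.tan(np.radians(d["fov_y"]/2)); i=np.linalg.inv(H)
print(s["tcp_pos"],s["contact_force"])
p=(i@[0,0,0,1])[:3]; print("tcp px",f*p[0]/p[2]+d["cx"],f*p[1]/p[2]+d["cy"])
hsv=cv2.cvtColor(d["img"],cv2.COLOR_RGB2HSV); m=cv2.inRange(hsv,(105,90,40),(130,255,255))
n,l,st,c=cv2.connectedComponentsWithStats(m); k=1+st[1:,4].argmax()
cn=cv2.findContours((l==k).astype(np.uint8),0,2)[0][0]; x,y,w,h=cv2.boundingRect(cn); print(x,y,w,h,cv2.minAreaRect(cn))
for uv in [(x+w/2,y+h),(x,y+h),(x+w,y+h),(x+w/2,y)]:
    v=H[:3,:3]@np.array([(uv[0]-d["cx"])/f,(uv[1]-d["cy"])/f,1]); o=H[:3,3]
    zt=s["tcp_pos"][2]-106; print(uv,(o+v*(zt-o[2])/v[2]).round(1))
```

```text
[ 449.08081594 -170.48904912  133.03424099] [ 0.18080014  0.14750328 -0.32501881]
tcp px 321.53127298923533 290.30150106601036
263 37 120 185 ((323.39239501953125, 128.63473510742188), (183.74346923828125, 119.02388000488281), 89.43273162841797)
(323.0, 222) [  1.  -30.6  27. ]
(263, 222) [-33.7 -30.6  27. ]
(383, 222) [ 35.6 -30.6  27. ]
(323.0, 37) [   0.8 -125.4   27. ]
```

{"op": "move_arm", "data": {"moves": [[[0, 0, 0.2, 0], [0, 0, 0.2, 0], [0, 0, 0.2, 0], [0, 0, 0, 0], [0, -0.1, 0, 0], [0, -0.1, 0, 0], [0, -0.1, 0, 0], [0, -0.1, 0, 0], [0, -0.1, 0, 0], [0, 0, 0, 0]]]}}

```text
time_s: 4.72
tcp_pos: [479.7, -169.4, 96.6]
tool_rot: [-3.141, 0.0, -1.571]
contact_force: [-0.5, -0.7, -0.7]
grip_width: 22.1
```

Run:
```python
from rig import manip
import cv2,numpy as np
w=manip.get_image("wrist")["img"][:,:,::-1]; d=manip.get_image("side")["img"][:,:,::-1]
d=cv2.resize(d[160:290,240:413],(640,480),interpolation=cv2.INTER_CUBIC)
cv2.imwrite("pics/w2.png",cv2.resize(np.hstack([w,d]),(800,300)))
```

```text
(no output)
```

View pics/w2.png

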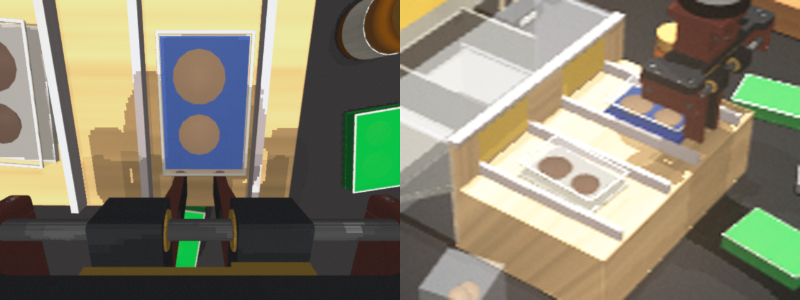

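The fingers touch the rear of the case at (200,172). It lies flat and straight in the lane, so I push on.

{"op": "move_arm", "data": {"moves": [[[0, -0.12, 0, 0], [0, -0.12, 0, 0], [0, -0.12, 0, 0], [0, -0.12, 0, 0], [0, -0.12, 0, 0], [0, -0.12, 0, 0], [0, -0.12, 0, 0], [0, -0.12, 0, 0], [0, -0.12, 0, 0], [0, -0.12, 0, 0]]]}}

```text
time_s: 6.08
tcp_pos: [551.6, -169.5, 96.6]
tool_rot: [3.142, 0.0, -1.571]
contact_force: [-1.0, -0.1, -0.7]
grip_width: 22.0
```

Run:
```python
from rig import manip
import cv2,numpy as np
w=manip.get_image("wrist")["img"][:,:,::-1]; d=manip.get_image("side")["img"][:,:,::-1]
d=cv2.resize(d[150:280,240:413],(640,480),interpolation=cv2.INTER_CUBIC)
cv2.imwrite("pics/w3.png",cv2.resize(np.hstack([w,d]),(800,300)))
```

```text
(no output)
```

View pics/w3.png

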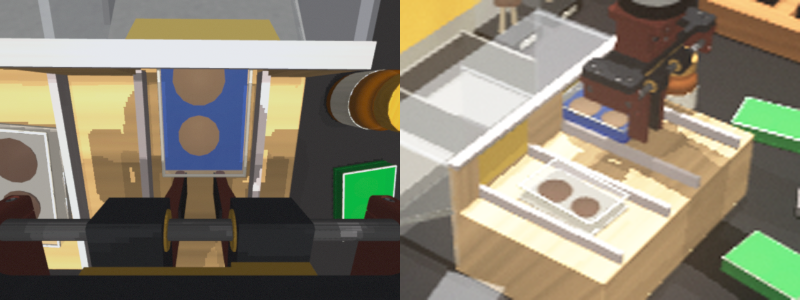

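The case is entering the doorway straight, with the yellow flap swung open above it at (200,30). White case and other flap are unchanged.

{"op": "move_arm", "data": {"moves": [[[0, -0.11, 0, 0], [0, -0.11, 0, 0], [0, -0.11, 0, 0], [0, -0.11, 0, 0], [0, -0.11, 0, 0], [0, -0.11, 0, 0], [0, -0.11, 0, 0], [0, -0.11, 0, 0], [0, 0, 0, 0], [0, 0, 0, 0]]]}}

```text
time_s: 7.42
tcp_pos: [603.8, -169.5, 96.5]
tool_rot: [3.141, 0.0, -1.571]
contact_force: [-0.1, -0.2, -0.1]
grip_width: 21.6
```

Run:
```python
from rig import manip
import cv2,numpy as np
w=manip.get_image("wrist")["img"][:,:,::-1]; d=manip.get_image("scene")["img"][:,:,::-1]
d=cv2.resize(d[190:370,100:340],(640,480),interpolation=cv2.INTER_CUBIC)
cv2.imwrite("pics/w4.png",cv2.resize(np.hstack([w,d]),(800,300)))
```

```text
(no output)
```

View pics/w4.png

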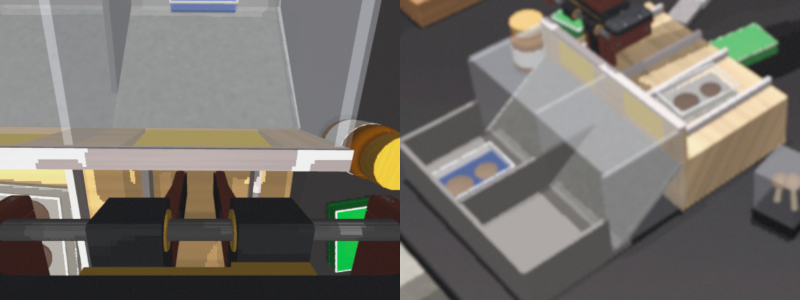

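The case has slid down into its tray compartment (scene crop ~(475,175)), and the flap appears shut. Backing off along the lane, then up.

{"op": "move_arm", "data": {"moves": [[[0, 0.3, 0, 0], [0, 0.4, 0, 0], [0, 0.4, 0, 0], [0, 0.4, 0, 0], [0, 0.4, -0.2, 0], [0, 0, -0.5, 0], [0, 0, -0.5, 0], [0, 0, -0.5, 0], [0, 0, 0, 0], [0, 0, 0, 0]]]}}

```text
time_s: 8.78
tcp_pos: [489.5, -169.5, 198.1]
tool_rot: [3.141, -0.0, -1.571]
contact_force: [0.1, 0.9, -0.5]
grip_width: 21.9
```

Run:
```python
from h import *
import cv2
D=manip.get_image("side");S=manip.get_image("scene")
for n,d in(("side",D),("scene",S)):
    m=cv2.inRange(cv2.cvtColor(d["img"],cv2.COLOR_RGB2HSV),(105,60,40),(130,255,255))
    k,l,st,c=cv2.connectedComponentsWithStats(m); j=1+st[1:,4].argmax(); print(n,c[j],st[j,4],ray(d,c[j],25).round())
f=lambda i:cv2.resize(i,(640,480),interpolation=cv2.INTER_CUBIC)
cv2.imwrite("pics/w5.png",cv2.resize(np.hstack([f(D["img"][140:290,190:400,::-1]),f(S["img"][190:370,100:340,::-1])]),(800,300)))
```

```text
side [282. 198.] 1 [ 778. -179.   25.]
scene [143.70183486 290.44954128] 218 [ 825. -180.   25.]
```

View pics/w5.png

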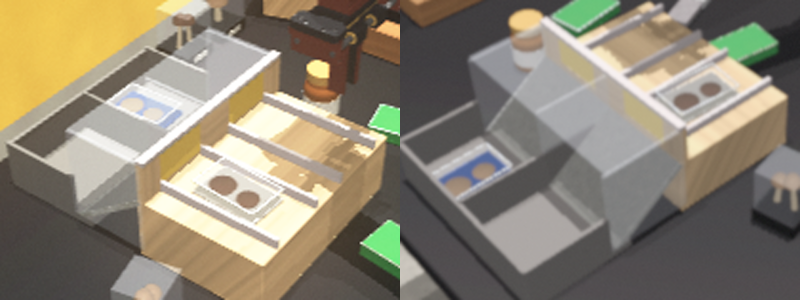

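The case lies flat in the tray, about 180 mm behind the flap line. Both flaps hang shut (side crop (180,155) and (245,95)), the white case is in place and the arm is clear.

```bash
python3 -c "
from rig import manip
print(manip.sign_off())"
```

```text
the job is handed in; nothing more can be done
None
```

I pushed the blue-card case along the right lane with two slightly open fingertips. It went through its flap, slid down the chute into the grey tray, and I handed the job in at about 9 s of the 38 s allowed.

- **Case:** the last scene picture puts its middle about 180 mm behind the flap line (limits 90 to 240 mm). It lies flat and right way up, seen in both the scene and side views. I judged that it is at rest by comparing successive pictures, not by measuring its speed.
- **Flaps and other objects:** both flaps look shut by eye; I did not measure their angles. The white-card case looks unmoved, as do the pale box, the dark honey jar and the green cases in the final crops. The red box and light jar were outside those crops and the arm's path.
- **Force and clearance:** the force was about 1 N or less each time I read it, at the end of each move. The arm was clear, at z = 198 mm, when I handed in.
- **Check that failed:** in the side view the blue colour mask found only a single pixel, because the clear roof hides the card. The position rests on the scene camera, and the side picture agrees by eye.

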